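# Fit the loose lever to the gas tap and open it

## Task

The packing bench's gas tap is shut and its lever has been taken off. Carry the lever to the tap, lower its slot fully down over the spindle's flat tang with the long arm pointing the same way as the spindle's nose, and let go of it; then take it again by the rubber sleeve of the long arm and swing it round until the tap is fully open, and leave the lever on the tap. Leave the tray, the film roll and the bottle where they stand.

Things in the scene. Friction and masses are not known exactly. Their poses are not given: they have to be found in the camera images.
- tap: Steel ball tap fixed to the bench; origin on the bench under the spindle axis. Block 62 x 70 mm, 70 mm high, on a 130 x 100 mm plate; pipe 38 mm thick along y, centre 45 mm up, both ends turn down into bench flanges 100 mm from the axis (266 mm over all). On top at 86 mm a round plate, 72 mm across, with two stop pins 50 mm from the axis, rising to 96 mm. The spindle stands on it.
- spindle_seat (a point): Centre of the top of the brass spindle's collar (62 mm across), on the upright turning axis, 98 mm above the bench; the lever's underside rests here. A flat tang stands on it: 40 mm along x, 14 mm along y, 20 mm high. A nose 12 mm wide sticks out of the collar to 56 mm from the axis along +x. Frame turns with the spindle, z up; the lever's long arm must point to +x.
- tap_spindle (a joint): Turn of the tap's spindle, rad: 0 shut, 1.571 fully open, hard stops at both; grows clockwise seen from above. It starts between 0 and 0.3 and stays where it is left; turning takes about 0.5 N m (some 5 N at the sleeve).
- lever: Loose steel lever, 0.35 kg, upright on its hub. Origin: centre of hub's underside; z up; +x along its one long arm. Hub 58 (x) x 36 (y) x 36 mm high, to be gripped across y; slot in its underside 43 (x) x 17 (y) mm, 24 deep, bevelled mouth. Arm 16 mm wide; black rubber sleeve on it 24 mm wide, 16 high, 70 to 146 mm from the origin, its centre 28 mm up. It balances within the hub.
- lever_grip (a point): Middle of the rubber sleeve's outer part: 112 mm along x from the lever's origin, 28 mm above its underside; axes as the lever's.
- tray: Bystander: empty white open food tray, 115 x 170 mm, 40 mm high; origin centre of its underside, y along its length.
- film_roll: Bystander: upright roll of film, 90 mm across, 130 mm high; origin centre of its underside.
- bottle: Bystander: upright white bottle, 68 mm across, 170 mm high; origin centre of its underside.
Things that resemble listed ones, but are neither listed nor needed, are in the scene too. Of the things like the lever, leave any that is green or orange; of the rest the larger one is meant.

How it is judged:
By the outcome, as a careful person would: the job done as asked, in the order asked, and still so for the second after the job is handed in, with the robot touching nothing.
It also fails if it takes over 53 s, if anything falls off the work surface, if the arm or the gripper's body presses on something with over 40 N, if the wrist force passes 120 N, or if a joint passes its speed limit or range.

## Robot

A 6-joint arm with a two-finger parallel gripper is mounted at the origin on the work surface. World frame = base frame: x ahead of the robot, y to its left, z up, the work surface at z = 0. Lengths are in m, angles in rad, forces in N, time in s.
With the tool pointing down it reaches from about 0.35 to 1 m from the base axis. Payload 7.1 kg.
Tool frame: the origin (TCP) lies between the finger pads; the fingertips stand bot.tip_extent ahead of it and the grasp point (between the pads) lies 11 mm behind it (bot.tip_extent is the distance from the TCP to the fingertips, in m); z points along the fingers, y is the line along which they close (so a half turn about z gives the same grasp; the last joint's range is limited). The gripper opens to 85 mm and grips with 20 to 120 N. Pads are 22 mm wide; open, the fingers measure 114 mm over their backs; the gripper's body (76 mm by 85 mm) begins 54 mm behind the grasp point. The pads swing forward as they close: fully open they stand 13 mm farther back than shut.
Start: joints at [-1.205, 0.423, 1.63, -0, 1.089, -0.019], TCP at [0.235, -0.579, 0.215] pointing down, gripper open.
Joint ranges: [-3, 3], [-0.9, 2.11], [0.09, 2.58], [-1.31, 4.45], [0.11, 2.69], [-2.54, 2.54]. Speed limits (rad/s): [2.39, 2.39, 3.01, 3.14, 3.14, 3.14].

## Interface

Orientations are given as a rotation vector (axis times angle).
In Python, from workcell import bot gives the robot as it stands. The module is installed in compiled form; this text tells all that it offers.
- The arm moves only by the tool step_arm, never from a script. Its argument "rows" is text: rows parted by semicolons, each of 5 numbers parted by spaces: the shift along the tool's x, y, z in units of 0.25 m (1.0 is 0.25 m), then the turn about the tool's z in units of 360 degrees (1.0 is 360 degrees), then the opening, from -1 (shut) to 1 (fully open). A call has 1 to 12 rows; each row is the pose to reach, as a shift and turn from the pose commanded when the call began, along the tool's axes at that moment, turning the shorter way round; what a row does not reach only later rows make up. A row lasts 1/8 s, in which the tool goes at most 62.5 mm and 10.7 degrees, less where a joint would pass 70% of its speed; a pose out of reach is approached as far as the arm can. A call with a number of a shift or a turn outside -1 to 1 is refused whole. A call with a gripper value outside its range is refused whole. The fingers move at their own pace and stop on an object; "force" is the grip in N (left out, the last holds). Time passes only in rows, so rows that repeat a pose let the fingers close. It gives the time, the measured TCP pose, the force, the opening and the grip force at its end, in the units of the state.
- bot.read_state(): the state, without advancing time (a new reading comes with each control period).
- bot.grab_frame(name): name is "side" or "top" or "wrist"; returns the picture (400x640x3 uint8, red, green, blue); there is no depth.
- bot.calibration(name): a dict with "fx", "fy", "cx", "cy" (pixels), "eye" and "attitude" of the camera in the world. Camera axes: x right, y down, z forward; pixel columns grow to the right and rows downward; lengths in m; the calibration is good to about 2 mm. A picture is of the moment at which its call begins: read the wrist's pose just before it. calibration takes no time and is no camera call; for the wrist camera it gives the pose at the moment of the call.
- bot.sign_off(): hands the job in; it is judged then, once.
The state is a dict: "t": time; "joint_pos": joint angles; "joint_vel": joint speeds; "joint_torque": joint torques, N m; "tcp_pos": TCP position; "ee_rot": TCP orientation; "wrist_force": force on the tool from outside, world axes, zero at the start; "torque": the same for the moment, N m; "finger_gap": finger opening in m; "finger_force": force on a finger pad.
Only numpy, scipy, OpenCV 4.12 (cv2) and the standard library are available. Lean on these libraries where they do the work, as an engineer would, in place of code of your own. Each camera call takes 0.05 s, during which the arm holds its last target. There are 200 camera calls.

## Working session

There is one attempt and no reset: what is moved stays moved. The work goes in short steps, Python scripts to look and compute and a tool call to move; the robot and the scene stay as the last step left them, time stands still between calls to the robot, and variables do not carry over. Pictures are saved under pics/ and viewed, at most 10 in all, crops included, and the job is handed in when it is done.

Besides the shell and the picture viewer there is one more tool, called after "Call:" as a command line: name --argument value ..., lists and objects as JSON in quotes. step_arm: Moves the arm, as the interface text tells. Shifts and turns lie within -1 to 1; 1 stands for 0.25 m of shift or 360 degrees of turn. Its arguments: {"type":"object","properties":{"rows":{"type":"string"},"force":{"type":"number"}},"required":["rows"]}

```bash
mkdir -p pics; cat > h.py <<'E'
import numpy as np, cv2
from scipy.spatial.transform import Rotation as R
from workcell import bot
def cal(n):
    c=bot.calibration(n); A=np.array(c["attitude"],float)
    if A.shape!=(3,3): A=R.from_rotvec(A).as_matrix() if A.size==3 else R.from_quat(A).as_matrix()
    return c,A,np.array(c["eye"],float)
def ray(ca,u,v,z):
    c,A,e=ca; d=A@np.array([(u-c["cx"])/c["fx"],(v-c["cy"])/c["fy"],1.]); return e+d*(z-e[2])/d[2]
def proj(ca,p):
    c,A,e=ca; q=A.T@(np.array(p)-e); return np.array([c["fx"]*q[0]/q[2]+c["cx"],c["fy"]*q[1]/q[2]+c["cy"]])
def grab(n,name):
    ca=cal(n); im=bot.grab_frame(n); cv2.imwrite(f"pics/{name}.png",cv2.cvtColor(im,cv2.COLOR_RGB2BGR)); return im,ca
E
python3 - <<'E'
from h import *
print(bot.calibration("top"),bot.calibration("side"),bot.tip_extent)
grab("top","top0");grab("side","side0")
print(bot.read_state())
E
```

```text
{'fx': 484.59376613441, 'fy': 484.59376613441, 'cx': 319.10119651350976, 'cy': 200.87456312013097, 'eye': array([ 0.35863833, -0.00728432,  1.42131256]), 'attitude': array([-2.14352226,  2.1395166 , -0.1608006 ])} {'fx': 362.4381296126106, 'fy': 362.4381296126106, 'cx': 323.96951750859864, 'cy': 200.9070133828865, 'eye': array([0.3685157 , 0.65876067, 0.91491392]), 'attitude': array([-0.41337177,  2.85774799, -1.00753088])} 0.008
{'t': 0.1, 'joint_pos': array([-1.20499231e+00,  4.23769507e-01,  1.63064552e+00,  4.33043812e-06,
        1.08857903e+00, -1.89907193e-02]), 'joint_vel': array([-0.00156287, -0.00050951, -0.00168204,  0.002118  , -0.00015432,
        0.00044298]), 'joint_torque': array([-8.95695030e-05, -5.58423364e+01, -2.82443458e+01, -4.83886458e-05,
        3.00602878e-03, -1.65131045e-06]), 'tcp_pos': array([ 0.2344459 , -0.57878887,  0.21390771]), 'ee_rot': array([-3.08227104e+00, -6.00444845e-01,  3.73715278e-04]), 'wrist_force': array([0.53225668, 0.00779282, 1.39759576]), 'torque': array([ 0.01507225, -0.02198397, -0.01207555]), 'finger_force': 0.0, 'finger_gap': 0.08556807751710917}
```

View pics/top0.png

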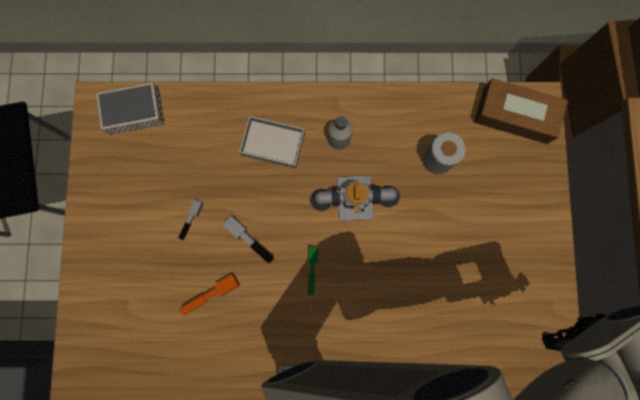

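View pics/side0.png

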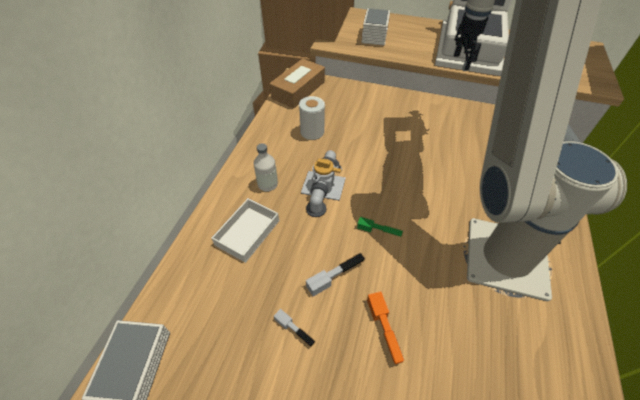

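Lever candidates in the top view are:
- Large steel with a black sleeve at (248,240)
- Small steel at (190,219)
- Green at (312,270)
- Orange at (210,294)

I choose the large steel one: its hub is at (235,226) and its arm points to (268,258). The tap is at (356,195), with its nose pointing down in the image, at about (357,210). I'll check both in one close crop.

```bash
python3 - <<'E'
from h import *
im=cv2.imread("pics/top0.png")
a=cv2.resize(im[205:275,215:285],(560,560),interpolation=cv2.INTER_CUBIC)[:,:]
a=cv2.resize(a,(400,400));b=cv2.resize(im[165:235,320:390],(400,400),interpolation=cv2.INTER_CUBIC)
cv2.imwrite("pics/crop0.png",np.hstack([a,b]))
ca=cal("top")
hsv=cv2.cvtColor(im,cv2.COLOR_BGR2HSV)
def big(m,x0,y0,x1,y1):
    k=np.zeros_like(m);k[y0:y1,x0:x1]=m[y0:y1,x0:x1]
    n,l,s,c=cv2.connectedComponentsWithStats(k); i=1+np.argmax(s[1:,4]); return (l==i).astype(np.uint8),s[i],c[i]
st=cv2.inRange(hsv,(0,0,110),(180,60,255)); bl=cv2.inRange(hsv,(0,0,0),(180,255,50))
for n,m in(("steel",st),("black",bl)):
    k,s,c=big(m,215,205,285,275); cn=cv2.findContours(k,0,2)[0][0]
    print(n,s,c,cv2.minAreaRect(cn),ray(ca,*c,0.036))
y=cv2.inRange(hsv,(8,130,120),(30,255,255))
k,s,c=big(y,335,170,380,225);print("brass",s,c,ray(ca,*c,.098))
print(hsv[250,262],hsv[228,234],hsv[190,356],hsv[208,357],hsv[240,220])
E
```

```text
steel [223 217  30  27 292] [236.20547945 229.27739726] ((238.44119262695312, 231.26470947265625), (33.16276168823242, 11.771772384643555), 42.273685455322266) [0.48787925 0.2332166  0.036     ]
black [251 241  22  22 201] [261.87562189 251.51741294] ((262.0000305175781, 251.50003051757812), (24.748737335205078, 7.77817440032959), 45.0) [0.42452947 0.15833671 0.036     ]
brass [347 182  21  31 331] [357.23867069 194.04229607] [ 0.58050057 -0.10996178  0.098     ]
[150  18  14] [ 12  11 120] [ 18 202 130] [ 18 188 137] [ 16 148 131]
```

View pics/crop0.png

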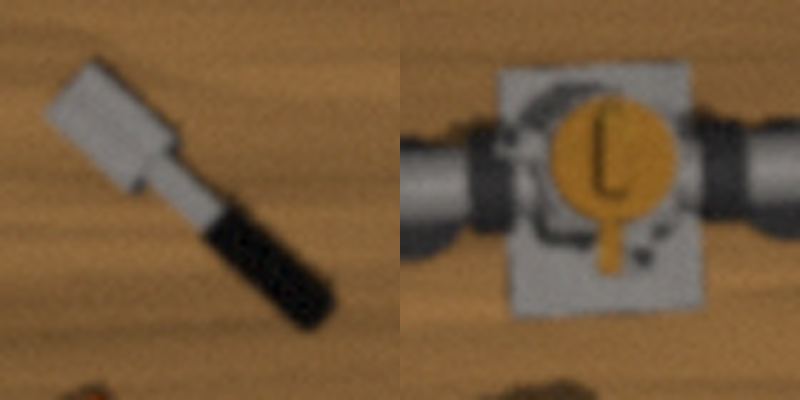

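The crop confirms a steel hub and a black sleeve, with the arm pointing down-right at about 45° in the image. The brass spindle's collar is centred at about (357.3,192.6) and its nose tip is at (356.9,212.6), so the nose points to about −x.

```bash
cat >> h.py <<'E'
def state():
    s=bot.read_state(); Rm=R.from_rotvec(s["ee_rot"]).as_matrix(); return s,np.array(s["tcp_pos"]),Rm
def yawof(Rm): return np.degrees(np.arctan2(Rm[1,0],Rm[0,0]))
def plan(p,yaw=None):
    s,t,Rm=state(); d=Rm.T@(np.array(p)-t)/0.25
    turn=0 if yaw is None else -((yaw-yawof(Rm)+180)%360-180)/360
    print("shift",d.round(4),"turn",round(turn,4),"yaw now",yawof(Rm).round(2),"t",s["t"])
E
python3 - <<'E'
from h import *
s,t,Rm=state();c,A,e=cal("wrist")
print("cam in tool",Rm.T@(e-t),Rm.T@A,c["fx"],c["cx"],c["cy"]); print(Rm.round(3))
ca=cal("top")
h=ray(ca,234.9,226.9,.036);sl=ray(ca,262,251.5,.036);d=sl-h;print("lever",h,sl,np.linalg.norm(d),np.degrees(np.arctan2(d[1],d[0])))
a=ray(ca,357.3,192.65,.098);b=ray(ca,356.9,212.6,.095);d=b-a;print("tap",a,b,np.linalg.norm(d),np.degrees(np.arctan2(d[1],d[0])))
E
```

```text
cam in tool [ 0.08217836  0.00045456 -0.1587447 ] [[-6.74391948e-04 -9.45984847e-01 -3.24210140e-01]
 [ 9.99999567e-01 -4.29868515e-04 -8.25830292e-04]
 [ 6.41855211e-04 -3.24210556e-01  9.45984727e-01]] 289.2078628199102 317.8553979810504 200.32695873540248
[[ 0.927  0.375 -0.   ]
 [ 0.375 -0.927  0.001]
 [ 0.    -0.001 -1.   ]]
lever [0.4947117  0.23715451 0.036     ] [0.42457951 0.1579835  0.036     ] 0.10576659702119007 -131.53553818364944
tap [ 0.58441004 -0.11017028  0.098     ] [ 0.52910663 -0.1087471   0.095     ] 0.05540300172582693 178.52586759195094
```

Call:
step_arm --rows "0.7 -0.88 0 0 1;0.7 -0.88 0 0 1;0.7 -0.88 0 0 1;0.7 -0.88 0 0 1;0.7 -0.88 0 0 1"

```text
t: 0.72
tcp_pos: [0.3141, -0.3067, 0.2143]
ee_rot: [-3.082, -0.603, 0.001]
wrist_force: [0.0, -1.5, 0.4]
finger_gap: 0.0855
finger_force: 0.0
```

Call:
step_arm --rows "0.7 -0.88 0 0 1;0.7 -0.88 0 0 1;0.7 -0.88 0 0 1;0.7 -0.88 0 0 1;0.7 -0.88 0 0 1"

```text
t: 1.35
tcp_pos: [0.394, -0.0375, 0.2146]
ee_rot: [-3.083, -0.605, -0.0]
wrist_force: [0.2, -0.5, 0.6]
finger_gap: 0.0852
finger_force: 0.0
```

Call:
step_arm --rows "0.6 -0.8 0 -0.27 1;0.6 -0.8 0 -0.27 1;0.6 -0.8 0 -0.27 1;0.6 -0.8 0 -0.27 1;0.6 -0.8 0 -0.27 1;0.6 -0.8 0 -0.27 1;0.6 -0.8 0 -0.27 1;0.6 -0.8 0 -0.27 1;0.6 -0.8 0 -0.27 1;0.6 -0.8 0 -0.27 1;0.6 -0.8 0 -0.27 1"

```text
t: 2.72
tcp_pos: [0.4577, 0.2016, 0.2145]
ee_rot: [-1.593, -2.707, 0.0]
wrist_force: [0.3, 0.1, 0.3]
finger_gap: 0.0855
finger_force: 0.0
```

```bash
python3 - <<'E'
from h import *
im,ca=grab("wrist","w1");s,t,Rm=state();print(t,s["joint_pos"],s["t"])
hsv=cv2.cvtColor(im,cv2.COLOR_RGB2HSV)
print(proj(ca,(.4947,.2372,.036)),proj(ca,(.4246,.158,.036)))
plan((.4947,.2372,.15),-131.5)
E
```

```text
[0.45772468 0.20154636 0.21452328] [ 3.90980970e-01  2.39999557e-01  1.90140360e+00 -1.44096330e-07
  1.00043108e+00 -1.16568474e-01] 2.775
[361.19424696 164.14478208] [278.13238243 192.63038369]
shift [0.0527 0.1986 0.258 ] turn -0.3039 yaw now 119.08 t 2.775
```

View pics/w1.png

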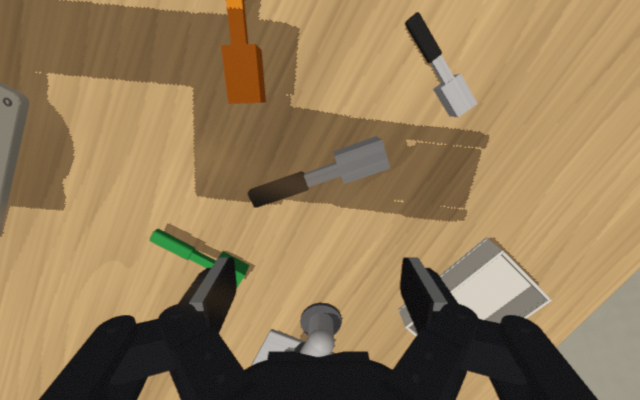

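The wrist view shows the lever lying in the arm's shadow, with the hub at (362,160) and the sleeve at (279,190). That agrees with the top-view estimate within a few pixels. I'll refine it with masks.

```bash
python3 - <<'E'
from h import *
im=cv2.cvtColor(cv2.imread("pics/w1.png"),cv2.COLOR_BGR2RGB);ca=cal("wrist")
hsv=cv2.cvtColor(im,cv2.COLOR_RGB2HSV)
print(hsv[160,362],hsv[190,279],hsv[180,320],hsv[190,230],hsv[145,380])
m=np.zeros((400,640),np.uint8);m[130:215,240:400]=cv2.inRange(hsv,(0,0,0),(180,60,255))[130:215,240:400]
n,l,s,c=cv2.connectedComponentsWithStats(m);i=1+np.argmax(s[1:,4]);print(s[i])
v,u=np.where(l==i)
P=np.array([ray(ca,a,b,.030)[:2] for a,b in zip(u,v)])
r=cv2.minAreaRect((P*1000).astype(np.float32));print(r)
bx=cv2.boxPoints(r);print(bx)
# widths along axis
w=np.array([.4246-.4947,.158-.2372]);w/=np.linalg.norm(w)
for _ in range(3):
    o=np.array([.4947,.2372]);q=P-o;a=q@w;n=np.array([-w[1],w[0]]);b=q@n
    bins=np.arange(-.04,.16,.01);mid=[(x+.005,(b[(a>=x)&(a<x+.01)].min()+b[(a>=x)&(a<x+.01)].max())/2,np.ptp(b[(a>=x)&(a<x+.01)])) for x in bins if ((a>=x)&(a<x+.01)).sum()>20]
    mm=np.array(mid);f=np.polyfit(mm[:,0],mm[:,1],1);w=w+f[0]*n;w/=np.linalg.norm(w)
print(mm.round(4),f,np.degrees(np.arctan2(w[1],w[0])),a.min(),a.max())
E
```

```text
[ 15   9 117] [ 15 112  64] [ 14  23 122] [ 17 121 122] [  8   9 118]
[ 304  137   86   50 2229]
((479.1566162109375, 225.3640899658203), (101.77635192871094, 42.401798248291016), 48.279415130615234)
[[429.46628 201.49036]
 [461.11496 173.27203]
 [528.8469  249.23782]
 [497.19827 277.45615]]
[[-0.035  -0.0009  0.0366]
 [-0.025  -0.0034  0.0423]
 [-0.015  -0.0036  0.0424]
 [-0.005  -0.0036  0.0422]
 [ 0.005  -0.0037  0.0423]
 [ 0.015  -0.0039  0.0424]
 [ 0.025  -0.004   0.0417]
 [ 0.035  -0.0025  0.0177]
 [ 0.045  -0.0026  0.0178]
 [ 0.055  -0.0026  0.0174]
 [ 0.065  -0.0025  0.0178]] [ 2.79637729e-06 -3.02973974e-03] -131.23291951688364 -0.03167034710980022 0.07004460520543741
```

Call:
step_arm --rows "0.06 0.196 0.2 -0.3044 1;0.06 0.196 0.3 -0.3044 1;0.06 0.196 0.4 -0.3044 1;0.06 0.196 0.5 -0.3044 1;0.06 0.196 0.5 -0.3044 1;0.06 0.196 0.5 -0.3044 1;0.06 0.196 0.5 -0.3044 1;0.06 0.196 0.5 -0.3044 1;0.06 0.196 0.5 -0.3044 1;0.06 0.196 0.5 -0.3044 1;0.06 0.196 0.5 -0.3044 1;0.06 0.196 0.5 -0.3044 1"

```text
t: 4.28
tcp_pos: [0.4933, 0.2386, 0.0896]
ee_rot: [1.295, -2.862, -0.0]
wrist_force: [0.0, -0.2, -0.2]
finger_gap: 0.0854
finger_force: 0.0
```

```bash
python3 - <<'E'
from h import *
s,t,Rm=state();print(t,s["joint_pos"])
plan((.4932,.2385,.014),-131.4)
E
```

```text
[0.49330481 0.23864611 0.0895896 ] [ 4.28854014e-01  4.90898368e-01  1.87944820e+00  2.08705363e-05
  7.71264586e-01 -1.99203340e+00]
shift [ 7.000e-04 -1.000e-04  3.024e-01] turn 0.0003 yaw now -131.29 t 4.275
```

Call:
step_arm --rows "0 0 0.2 0 1;0 0 0.3 0 1;0 0 0.3 0 1;0 0 0.3 0 0;0 0 0.3 0 -0.3;0 0 0.3 0 -0.3;0 0 0.3 0 -0.3;0 0 0.3 0 -0.3;0 0 0.3 0 -0.3;0 0 0.3 0 -0.3" --force 70

```text
t: 5.52
tcp_pos: [0.4941, 0.2389, 0.0162]
ee_rot: [-1.297, 2.859, -0.0]
wrist_force: [-0.6, -0.9, 10.6]
finger_gap: 0.032
finger_force: 68.6
```

Call:
step_arm --rows "0 0 -0.2 0 -0.3;0 0 -0.4 0 -0.3;0 0 -0.6 0 -0.3;0 0 -0.8 0 -0.3;0 0 -0.8 0 -0.3;0 0 -0.8 0 -0.3"

```text
t: 6.28
tcp_pos: [0.4924, 0.2382, 0.2139]
ee_rot: [1.298, -2.86, -0.0]
wrist_force: [0.2, -0.7, -4.3]
finger_gap: 0.032
finger_force: 69.7
```

```bash
python3 - <<'E'
from h import *
im,ca=grab("wrist","w2");s,t,Rm=state();print(t,yawof(Rm),s["finger_gap"],s["finger_force"],s["wrist_force"],s["torque"])
grab("side","s2")
E
```

```text
[0.49196971 0.23807706 0.21317083] -131.17213831541793 0.03221391461058715 69.69249534420669 [ 0.01585864 -0.21878995 -3.30386417] [ 0.04666994  0.00621703 -0.03449036]
```

View pics/w2.png

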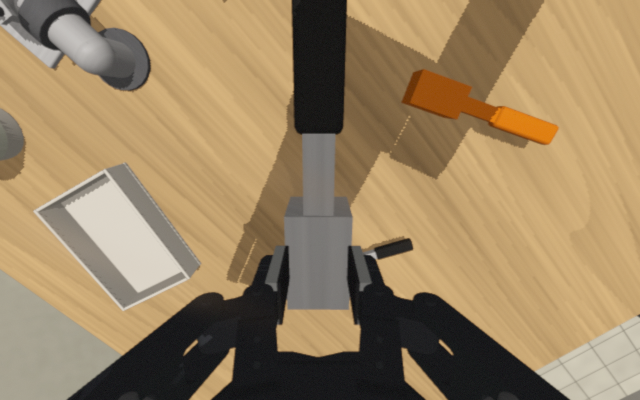

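View pics/s2.png

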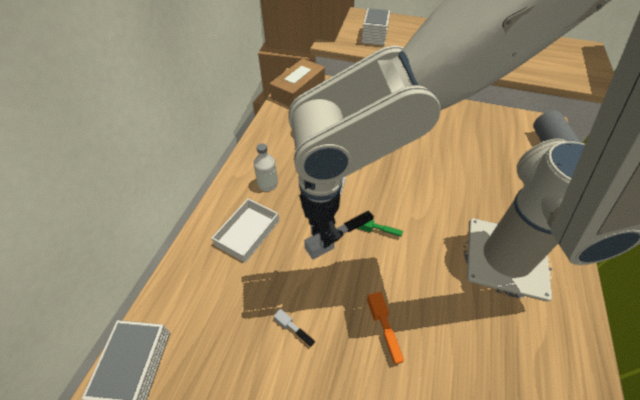

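The lever is gripped by the hub and hangs level. In the wrist view the hub's rear edge is at row ≈308, its top front edge at ≈214, and the sleeve starts at ≈131. I'll solve for its offset in the tool frame.

```bash
python3 - <<'E'
from h import *
from scipy.optimize import least_squares
im=cv2.imread("pics/w2.png");g=cv2.cvtColor(im,cv2.COLOR_BGR2GRAY).astype(float)
col=g[:,310:328].mean(1);d=np.diff(col);colb=g[:,292:300].mean(1);db=np.diff(colb)
print([(i,round(d[i],1)) for i in np.where(abs(d)>5)[0]]);print([(i,round(db[i],1)) for i in np.where(abs(db)>5)[0]])
# lateral centres
for v in (60,100,160,180,250):
    r=np.diff(g[v,270:370]);print(v,[(270+i,round(r[i])) for i in np.where(abs(r)>12)[0]])
A=np.array([[0,-.945985,-.32421],[1,0,0],[0,-.32421,.945985]]);e=np.array([.08218,.00045,-.15874])
f,cy=289.2,200.33
def v(x,z):
    q=A.T@(np.array([x,0,z])-e);return f*q[1]/q[2]+cy
def top(p): return [v(-.029+p[0],p[1]),v(.029+p[0],p[1]),v(.07+p[0],p[1])]
print("pred",top([0,-.0198]),v(.029,.0162))
s=least_squares(lambda p:np.array(top(p))-[308.5,214.5,131.5],[0,-.02]);print(s.x,s.fun)
E
```

```text
[(np.int64(131), np.float64(5.8)), (np.int64(132), np.float64(40.6)), (np.int64(133), np.float64(50.3)), (np.int64(214), np.float64(-6.3)), (np.int64(215), np.float64(-11.0)), (np.int64(216), np.float64(12.7)), (np.int64(217), np.float64(5.3)), (np.int64(308), np.float64(17.8)), (np.int64(309), np.float64(22.2)), (np.int64(354), np.float64(-24.0)), (np.int64(355), np.float64(-54.9)), (np.int64(356), np.float64(-44.4)), (np.int64(357), np.float64(-10.8))]
[(np.int64(90), np.float64(-8.0)), (np.int64(92), np.float64(5.1)), (np.int64(93), np.float64(-7.8)), (np.int64(127), np.float64(5.2)), (np.int64(128), np.float64(5.8)), (np.int64(130), np.float64(6.6)), (np.int64(131), np.float64(8.0)), (np.int64(132), np.float64(13.5)), (np.int64(133), np.float64(10.9)), (np.int64(196), np.float64(-6.1)), (np.int64(215), np.float64(5.1)), (np.int64(216), np.float64(13.9)), (np.int64(217), np.float64(6.5)), (np.int64(308), np.float64(17.8)), (np.int64(309), np.float64(21.9)), (np.int64(350), np.float64(-18.9)), (np.int64(351), np.float64(-57.1)), (np.int64(352), np.float64(-48.2)), (np.int64(353), n
[... 173 characters left out ...]
 -26), (np.int64(290), -14), (np.int64(292), -27), (np.int64(293), -42), (np.int64(294), -14), (np.int64(342), 17), (np.int64(343), 51), (np.int64(344), 16)]
160 [(np.int64(274), -22), (np.int64(275), -24)]
180 [(np.int64(363), 14), (np.int64(364), 18), (np.int64(365), 21)]
250 [(np.int64(283), -27), (np.int64(284), -27), (np.int64(287), 38), (np.int64(288), 41), (np.int64(289), 15), (np.int64(346), -24), (np.int64(347), -42), (np.int64(348), -31), (np.int64(351), 41), (np.int64(352), 15), (np.int64(361), 13)]
pred [np.float64(304.15842785767836), np.float64(210.56494065517438), np.float64(128.71862566022065)] 190.18553994407392
[-0.00107501 -0.02228902] [ 0.10477432 -0.19875986  0.09629498]
```

Call:
step_arm --rows "0.06 -0.16 -0.188 0.03 -0.3;0.12 -0.34 -0.188 0.06 -0.3;0.19 -0.54 -0.188 0.09 -0.3;0.25 -0.72 -0.188 0.12 -0.3;0.31 -0.88 -0.188 0.14 -0.3;0.348 -0.986 -0.188 0.14 -0.3;0.348 -0.986 -0.188 0.14 -0.3;0.348 -0.986 -0.188 0.14 -0.3"

```text
t: 7.38
tcp_pos: [0.6205, 0.0112, 0.26]
ee_rot: [-0.043, -3.138, -0.0]
wrist_force: [-0.4, 0.7, -3.2]
finger_gap: 0.0321
finger_force: 70.7
```

```bash
python3 - <<'E'
from h import *
im,ca=grab("wrist","w3");s,t,Rm=state();print(t,yawof(Rm),s["joint_pos"],s["finger_gap"])
print(proj(ca,(.5844,-.1102,.098)))
hsv=cv2.cvtColor(im,cv2.COLOR_RGB2HSV)
c=proj(ca,(.5844,-.1102,.098)).astype(int)
x0,y0=max(c[0]-90,0),max(c[1]-75,0)
cr=cv2.cvtColor(im,cv2.COLOR_RGB2BGR)[y0:y0+150,x0:x0+180];print(x0,y0,hsv[c[1]+8,c[0]+8])
cv2.imwrite("pics/w3c.png",cv2.resize(cr,None,fx=4,fy=4,interpolation=cv2.INTER_CUBIC))
E
```

```text
[0.62059809 0.01151987 0.26033195] 178.4574942210441 [-7.53361744e-04  3.71228381e-01  1.59693089e+00  2.98039268e-04
  1.17597812e+00 -1.54474261e+00] 0.03227166739731361
[208.12807898 151.4428935 ]
118 76 [ 19 131 144]
```

View pics/w3c.png

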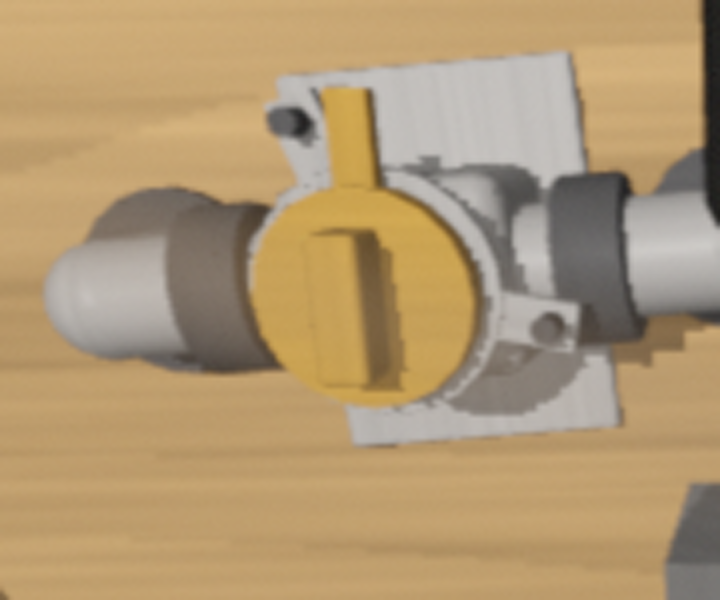

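The crop shows the brass collar centred at about (363,295), which is full-frame (208.8,149.8). The nose points up to (347,90), with the shut pin at (288,122) and the open pin at (547,328). The tang's top corners are (308,236), (355,230), (370,380) and (325,386).

```bash
python3 - <<'E'
from h import *
s,t,Rm=state();ca=cal("wrist")
f=lambda a,b,z: ray(ca,118+(a+.5)/4-.5,76+(b+.5)/4-.5,z)[:2]
im=cv2.imread("pics/w3.png");hsv=cv2.cvtColor(im,cv2.COLOR_BGR2HSV)
P=np.array([f(*q,.118) for q in((308,236),(355,230),(370,380),(325,386))]);print("tang",P.mean(0),np.linalg.norm(P[0]-P[3]),np.linalg.norm(P[0]-P[1]))
for a,b in((3,0),(2,1)):
    d=P[b]-P[a];print("yaw",np.degrees(np.arctan2(d[1],d[0])))
# collar: circle fit to rim points on brass mask boundary, metric at z=.098
m=np.zeros((400,640),np.uint8);m[90:185,175:245]=cv2.inRange(hsv,(17,140,60),(30,255,255))[90:185,175:245]
cn=max(cv2.findContours(m,0,1)[0],key=cv2.contourArea)[:,0,:]
Q=np.array([ray(ca,u,v,.098)[:2] for u,v in cn]);c0=np.array([.5844,-.1102])
from scipy.optimize import least_squares
k=lambda p:np.hypot(*(Q-p[:2]).T)-p[2]
r=least_squares(lambda p:k(p),[*c0,.031],loss="soft_l1",f_scale=.0006);print("collar",r.x,len(Q))
for z in(.092,.098):
    n=f(347,90,z);c=f(363,295,.098);d=n-r.x[:2];print("nose",n,np.linalg.norm(d),np.degrees(np.arctan2(d[1],d[0])),c)
for q in((288,120),(547,325)):
    n=f(*q,.096);d=n-r.x[:2];print("pin",np.linalg.norm(d),np.degrees(np.arctan2(d[1],d[0])))
E
```

```text
tang [ 0.58320409 -0.1084489 ] 0.03914364740455115 0.012271926039527706
yaw 177.21153448091545
yaw 177.18872233063703
collar [ 0.58136022 -0.10963358  0.03095424] 203
nose [ 0.52893191 -0.10785123] 0.05245859839271792 178.05291873262644 [ 0.58246629 -0.10941744]
nose [ 0.52907123 -0.10563862] 0.05244138022577728 175.63100124174503 [ 0.58246629 -0.10941744]
pin 0.0472685933848213 -163.34012288131916
pin 0.05106747203847153 77.35366759171166
```

Call:
step_arm --rows "0.07 -0.25 0 0.0035 -0.3;0.144 -0.487 0.1 0.0035 -0.3;0.144 -0.487 0.25 0.0035 -0.3;0.144 -0.487 0.42 0.0035 -0.3;0.144 -0.487 0.42 0.0035 -0.3;0.144 -0.487 0.42 0.0035 -0.3;0.144 -0.487 0.42 0.0035 -0.3"

```text
t: 8.3
tcp_pos: [0.5837, -0.1096, 0.1587]
ee_rot: [0.076, 3.137, -0.001]
wrist_force: [0.5, 0.8, -3.2]
finger_gap: 0.0317
finger_force: 71.0
```

```bash
python3 - <<'E'
from h import *
s,t,Rm=state();print(t,s["wrist_force"],s["torque"])
plan((.5814,-.1093,.1125),177.2)
E
```

```text
[ 0.58373015 -0.1096027   0.15874433] [ 0.45224041  0.79800486 -3.16633648] [ 0.00121214 -0.05383284 -0.042725  ]
shift [0.01   0.0009 0.1849] turn 0.0 yaw now 177.22 t 8.3
```

Call:
step_arm --rows "0.01 0.001 0.08 0 -0.3;0.01 0.001 0.1 0 -0.3;0.01 0.001 0.12 0 -0.3;0.01 0.001 0.13 0 -0.3;0.01 0.001 0.14 0 -0.3;0.01 0.001 0.14 0 -0.3"

```text
t: 9.05
tcp_pos: [0.5803, -0.1095, 0.1218]
ee_rot: [0.078, 3.14, -0.0]
wrist_force: [2.9, -0.1, -4.8]
finger_gap: 0.0321
finger_force: 70.7
```

```bash
python3 - <<'E'
from h import *
s,t,Rm=state();print(t,s["wrist_force"],s["torque"])
plan((.5814,-.1093,.1125),177.2)
E
```

```text
[ 0.58029212 -0.1095499   0.12175579] [ 2.88192588 -0.06735327 -4.83350341] [ 0.00854975 -0.49102604 -0.00890579]
shift [-0.0043  0.0012  0.037 ] turn -0.0001 yaw now 177.17 t 9.05
```

Call:
step_arm --rows "-0.005 0 0.015 0 -0.3;-0.005 0 0.03 0 -0.3;-0.005 0 0.04 0 -0.3;-0.005 0 0.045 0 -0.3;-0.005 0 0.045 0 -0.3"

```text
t: 9.68
tcp_pos: [0.5816, -0.1095, 0.114]
ee_rot: [0.077, 3.139, -0.0]
wrist_force: [-10.3, 2.1, 28.7]
finger_gap: 0.032
finger_force: 77.7
```

```bash
python3 - <<'E'
from h import *
s,t,Rm=state();print(t,yawof(Rm),s["wrist_force"],s["torque"])
E
```

```text
[ 0.58164762 -0.10952985  0.11399803] 177.1755086975451 [-10.32651375   2.11460589  28.70159365] [0.43018059 1.67155248 0.01989504]
```

Call:
step_arm --rows "0 0 -0.01 0 -0.3;0 0 -0.01 0 0;0 0 -0.01 0 0.5;0 0 -0.01 0 0.7;0 0 -0.01 0 0.7;0 0 -0.2 0 0.7;0 0 -0.45 0 0.7;0 0 -0.6 0 0.7;0 0 -0.6 0 0.7;0 0 -0.6 0 0.7"

```text
t: 10.92
tcp_pos: [0.5803, -0.1094, 0.2595]
ee_rot: [-0.078, -3.139, -0.0]
wrist_force: [1.3, -0.2, -0.7]
finger_gap: 0.0724
finger_force: 0.0
```

```bash
python3 - <<'E'
from h import *
im,ca=grab("wrist","w4");s,t,Rm=state();print(t,yawof(Rm),s["wrist_force"],s["finger_gap"])
for z in (.134,):print(proj(ca,(.583,-.109,z)),proj(ca,(.583-.112,-.109+.0055,z)))
E
```

```text
[ 0.58005436 -0.10935838  0.25889369] 177.16714805296186 [ 1.31918575 -0.02531814  0.38900852] 0.07243370389398003
[319.21459431 191.24578083] [319.27976355  72.39480735]
```

View pics/w4.png

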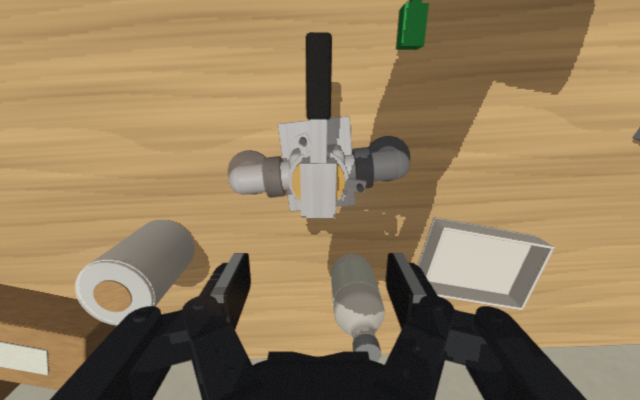

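The lever sits on the tap with its hub centred at about (319,190), within a pixel or so of the row I predicted for a seated hub. The sleeve lies between rows 33 and 118. Next I'll check the seat height and plan the sleeve grasp.

```bash
python3 - <<'E'
from h import *
ca=cal("wrist");s,t,Rm=state()
g=cv2.cvtColor(cv2.imread("pics/w4.png"),cv2.COLOR_BGR2GRAY).astype(float);d=np.diff(g[:,313:324].mean(1))
print([(int(i),round(d[i])) for i in np.where(abs(d)>9)[0] if i<230])
w=np.array([np.cos(np.radians(177.2)),np.sin(np.radians(177.2)),0]);o=np.array([.583,-.109,0])
for zt in(.134,.140,.150):print(zt,[proj(ca,o+w*x+[0,0,zt])[1].round(1) for x in(-.029,.029,.07,.146)])
for v in(60,100):
    r=np.diff(g[v,290:350]);i=np.where(abs(r)>20)[0]+290;print(v,i, [ray(ca,a+.5,v,.126)[:2].round(4) for a in(i[0],i[-1])])
plan(o+w*.112+[0,0,.117],177.2)
E
```

```text
[(30, -9), (31, -50), (32, -51), (33, -11), (117, 20), (118, 66), (119, 59), (162, -21), (163, 26), (216, -10), (217, -49), (218, -12)]
0.134 [np.float64(218.1), np.float64(164.0), np.float64(121.3), np.float64(30.3)]
0.14 [np.float64(220.3), np.float64(165.2), np.float64(121.7), np.float64(28.6)]
0.15 [np.float64(224.1), np.float64(167.4), np.float64(122.4), np.float64(25.6)]
60 [304 305 306 330 331 332] [array([ 0.4588, -0.1163]), array([ 0.4601, -0.0907])]
100 [304 305 306 330 341] [array([ 0.4933, -0.1186]), array([ 0.495 , -0.0833])]
shift [0.4349 0.0015 0.5687] turn -0.0001 yaw now 177.17 t 10.975
```

Call:
step_arm --rows "0.22 0.001 0.1 0 0.6;0.435 0.001 0.2 0 0.6;0.435 0.001 0.4 0 0.6;0.435 0.001 0.5 0 0.6;0.435 0.001 0.569 0 0.6;0.435 0.001 0.569 0 0.6;0.435 0.001 0.569 0 0;0.435 0.001 0.569 0 -0.6;0.435 0.001 0.569 0 -0.6;0.435 0.001 0.569 0 -0.6;0.435 0.001 0.569 0 -0.6" --force 40

```text
t: 12.35
tcp_pos: [0.4725, -0.1039, 0.1183]
ee_rot: [0.077, 3.14, -0.0]
wrist_force: [-0.3, 0.7, 0.6]
finger_gap: 0.017
finger_force: 0.0
```

```bash
python3 - <<'E'
from h import *
s,t,Rm=state();print(t,yawof(Rm),s["wrist_force"],s["torque"],s["finger_gap"],s["joint_pos"])
d=t[:2]-[.583,-.109];print(np.hypot(*d),np.degrees(np.arctan2(d[1],d[0])))
r=np.hypot(*d)/.25
for a in range(8,97,8):print(a,round(r*(np.cos(np.radians(a))-1),3),round(r*np.sin(np.radians(a)),3),round(a/360,4))
E
```

```text
[ 0.47248883 -0.10392381  0.118334  ] 177.17253602881274 [-0.29845248  0.71578404  0.56903953] [ 0.05439101  0.01240178 -0.03189912] 0.01701298580857728 [-2.41108146e-01  3.66262114e-01  2.00551376e+00  1.19274985e-05
  7.69406576e-01 -1.76256447e+00]
0.11062769244224353 177.37004169699
8 -0.004 0.062 0.0222
16 -0.017 0.122 0.0444
24 -0.038 0.18 0.0667
32 -0.067 0.234 0.0889
40 -0.104 0.284 0.1111
48 -0.146 0.329 0.1333
56 -0.195 0.367 0.1556
64 -0.249 0.398 0.1778
72 -0.306 0.421 0.2
80 -0.366 0.436 0.2222
88 -0.427 0.442 0.2444
96 -0.489 0.44 0.2667
```

```bash
python3 - <<'E'
from h import *
im,ca=grab("wrist","w5");i2,_=grab("side","s5")
a=cv2.cvtColor(im[60:330,170:470],cv2.COLOR_RGB2BGR);b=cv2.cvtColor(i2[90:225,250:400],cv2.COLOR_RGB2BGR)
b=cv2.resize(b,(444,400),interpolation=cv2.INTER_CUBIC);a=cv2.resize(a,(356,320));a=cv2.copyMakeBorder(a,0,80,0,0,0)
cv2.imwrite("pics/c5.png",np.hstack([a,b]))
s,t,Rm=state();print(s["finger_gap"],s["finger_force"])
E
```

```text
0.017255625165902497 0.0
```

View pics/c5.png

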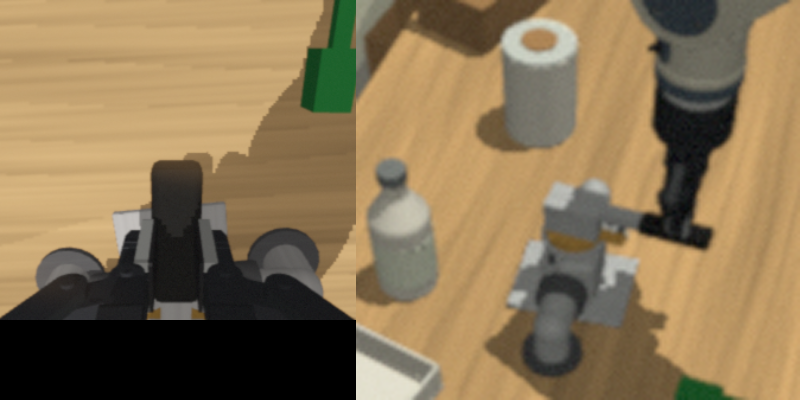

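The fingers straddle the sleeve with the pads at its sides, but the commanded opening was not small enough to squeeze it. I'll close fully, then swing.

Call:
step_arm --rows "0 0 0 0 -1;0 0 0 0 -1;0 0 0 0 -1;0 0 0 0 -1" --force 45

```text
t: 12.95
tcp_pos: [0.4724, -0.1039, 0.1181]
ee_rot: [-0.078, -3.141, -0.0]
wrist_force: [-0.3, 0.9, -0.7]
finger_gap: -0.0001
finger_force: 0.0
```

```bash
python3 - <<'E'
from h import *
im,ca=grab("wrist","w6");i2,cs=grab("side","s6");i3,ct=grab("top","t6")
s,t,Rm=state();print(s["finger_gap"],s["finger_force"],t)
gm=lambda x:(255*(x/255.)**.5).astype(np.uint8)
a=cv2.resize(gm(im[170:400,200:440]),(480,460));b=cv2.resize(gm(i2[130:215,310:390]),(320,340),interpolation=cv2.INTER_CUBIC)
c=cv2.resize(gm(i3[165:235,320:390]),(320,260),interpolation=cv2.INTER_CUBIC)
o=np.zeros((600,800,3),np.uint8);o[:460,:480]=a;o[:340,480:]=b;o[340:,480:]=c
cv2.imwrite("pics/c6.png",cv2.cvtColor(o,cv2.COLOR_RGB2BGR))
w=np.array([np.cos(np.radians(177.2)),np.sin(np.radians(177.2)),0]);ob=np.array([.583,-.109,0])
for x in(.07,.112,.146):print(x,proj(ca,ob+w*x+[0,0,.134]),proj(cs,ob+w*x+[0,0,.134]))
for d in(.019,.008,0,-.011):
    p=t+Rm[:,2]*d;print(d,proj(ca,p),proj(cs,p))
E
```

```text
-9.518780638882373e-05 0.0 [ 0.47235117 -0.10393081  0.11809531]
0.07 [320.01195308 319.40788009] [345.91696188 162.96640435]
0.112 [320.10406401 258.45478296] [359.33227113 166.33646636]
0.146 [320.19075202 201.09023392] [370.34215691 169.10226156]
0.019 [319.19398754 233.55718537] [357.98431175 174.11818089]
0.008 [319.2765363  240.98132691] [358.28819872 171.65225995]
0 [319.34265249 246.9275814 ] [358.51218735 169.834682  ]
-0.011 [319.44334368 255.98338736] [358.82435703 167.30155016]
```

View pics/c6.png

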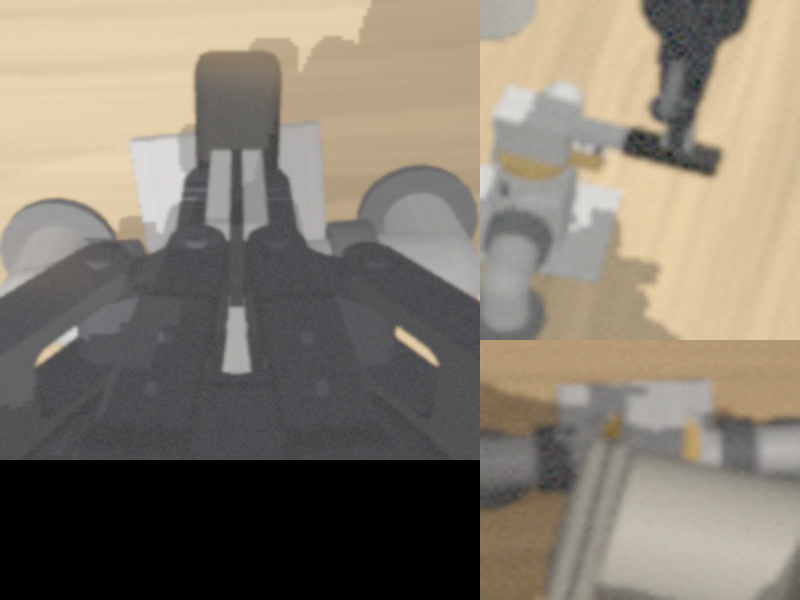

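My picture budget is spent. This last view shows the shut pads lying on top of the sleeve, with their tips at about (237,150) in the crop, so the grasp was too high. I'll open, go about 14 mm lower (nothing stands under the sleeve) and close again.

Call:
step_arm --rows "0 0 -0.04 0 0;0 0 -0.04 0 0.4;0 0 -0.04 0 0.4;0 0 -0.04 0 0.4;0 0 0.03 0 0.4;0 0 0.06 0 0.4;0 0 0.06 0 0.4;0 0 0.06 0 -0.2;0 0 0.06 0 -1;0 0 0.06 0 -1;0 0 0.06 0 -1;0 0 0.06 0 -1" --force 45

```text
t: 14.6
tcp_pos: [0.4725, -0.104, 0.1033]
ee_rot: [0.078, 3.14, -0.0]
wrist_force: [-1.3, -0.2, 1.6]
finger_gap: 0.0227
finger_force: 47.9
```

```bash
python3 - <<'E'
from h import *
s,t,Rm=state();print(t,yawof(Rm),s["wrist_force"],s["torque"],s["finger_gap"],s["finger_force"])
E
```

```text
[ 0.47252968 -0.10397741  0.10330477] 177.1693610052567 [-1.26117758 -0.20200134  1.55256059] [-0.0818424  -0.01546217 -0.09016522] 0.022688714783731332 47.88986563682556
```

The sleeve is gripped (gap 22.7 mm, 48 N). Now I'll swing it.

Call:
step_arm --rows "-0.004 0.062 0 0.0222 -1;-0.017 0.122 0 0.0444 -1;-0.038 0.18 0 0.0667 -1;-0.067 0.234 0 0.0889 -1;-0.104 0.284 0 0.1111 -1;-0.146 0.329 0 0.1333 -1;-0.195 0.367 0 0.1556 -1;-0.249 0.398 0 0.1778 -1;-0.306 0.421 0 0.2 -1;-0.336 0.429 0 0.2111 -1;-0.336 0.429 0 0.2111 -1"

```text
t: 15.98
tcp_pos: [0.5626, 0.0006, 0.1034]
ee_rot: [1.994, 2.427, 0.003]
wrist_force: [0.5, 8.4, 3.5]
finger_gap: 0.0223
finger_force: 48.2
```

```bash
cat >> h.py <<'E'
def sw(axis=(.583,-.109)):
    s,t,Rm=state();print(s["t"],t,"yaw",yawof(Rm),s["wrist_force"],s["torque"],s["finger_gap"],s["finger_force"])
    d=t[:2]-axis;print("r",np.hypot(*d),"ang",np.degrees(np.arctan2(d[1],d[0])),"tangential/radial F",Rm[:,1]@s["wrist_force"],Rm[:,0]@s["wrist_force"])
E
python3 - <<'E'
from h import *
sw()
E
```

```text
15.975 [0.56264906 0.0006092  0.10343908] yaw 101.18979168004961 [0.45404623 8.35458919 3.5277868 ] [ 1.2340473  -0.20605887  0.35605069] 0.022334746835060197 48.22412073612213
r 0.11148245873427252 ang 100.5182318873468 tangential/radial F 2.07268855173733 8.112102127027837
```

Call:
step_arm --rows "0.003 0.016 0 0.0056 -1;0.003 0.031 0 0.0111 -1;0.002 0.047 0 0.0167 -1;0 0.062 0 0.0222 -1;0 0.062 0 0.0222 -1;0 0.062 0 0.0222 -1"

```text
t: 16.73
tcp_pos: [0.5779, 0.0026, 0.1035]
ee_rot: [2.159, 2.281, 0.003]
wrist_force: [1.8, 5.9, 2.5]
finger_gap: 0.0226
finger_force: 48.2
```

```bash
python3 - <<'E'
from h import *
sw()
E
```

```text
16.725 [0.57792554 0.00263751 0.10351171] yaw 93.13310952121995 [1.82683522 5.86791665 2.53907875] [ 0.86889209 -0.50094813  0.53305505] 0.02257375155233486 48.17624866962433
r 0.11175277881218632 ang 92.60257410704553 tangential/radial F 2.1501148087764097 5.761112027850218
```

Call:
step_arm --rows "0.002 0.008 0 0.0028 -1;0.002 0.016 0 0.0056 -1;0.002 0.023 0 0.0083 -1;0.002 0.031 0 0.0111 -1;0.002 0.031 0 0.0111 -1"

```text
t: 17.35
tcp_pos: [0.5853, 0.003, 0.1033]
ee_rot: [2.237, 2.204, 0.001]
wrist_force: [3.8, 2.6, 2.9]
finger_gap: 0.0228
finger_force: 48.3
```

```bash
python3 - <<'E'
from h import *
sw()
E
```

```text
17.35 [0.58525305 0.0029667  0.10334043] yaw 89.15520891306805 [3.81619241 2.60031121 2.87786642] [ 0.4676448  -0.74969484  0.81597897] 0.02276034482405183 48.31941246986389
r 0.11198936521458469 ang 88.84721916234682 tangential/radial F 3.781216314613785 2.656269549259022
```

Call:
step_arm --rows "0.002 0.012 0 0.0028 -1;0.002 0.024 0 0.0056 -1;0.002 0.036 0 0.0083 -1;0.002 0.044 0 0.0111 -1;0.002 0.044 0 0.0111 -1;0.002 0.044 0 0.0111 -1"

```text
t: 18.1
tcp_pos: [0.592, 0.003, 0.1025]
ee_rot: [-2.309, -2.124, 0.009]
wrist_force: [-7.8, 0.2, 10.0]
finger_gap: 0.0227
finger_force: 50.1
```

```bash
python3 - <<'E'
from h import *
sw()
s,t,Rm=state();d=t-np.array([.583,-.109,0]);F=s["wrist_force"];print("M",s["torque"][2]+d[0]*F[1]-d[1]*F[0])
E
```

```text
18.1 [0.59202225 0.003011   0.1024545 ] yaw 85.23236411236037 [-7.75886757  0.17176289 10.02837172] [-0.0945128   1.23452998  1.21614455] 0.022725669912301138 50.095202922821045
r 0.11237377726801091 ang 85.3948901163661 tangential/radial F -7.819983088769333 -0.48738936005167083
M 2.08677278209275
```

Call:
step_arm --rows "0.001 0.012 0 0.003 -1;0 0.024 0 0.006 -1;0 0.024 0 0.006 -1;0 0.024 0 0.006 -1"

```text
t: 18.6
tcp_pos: [0.5941, 0.0028, 0.1017]
ee_rot: [-2.344, -2.076, 0.019]
wrist_force: [-18.9, 0.9, 15.3]
finger_gap: 0.0228
finger_force: 55.6
```

```bash
python3 - <<'E'
from h import *
sw()
s,t,Rm=state();d=t-np.array([.583,-.109,0]);F=s["wrist_force"];print("M",s["torque"][2]+d[0]*F[1]-d[1]*F[0])
E
```

```text
18.6 [0.59406649 0.00276803 0.10172621] yaw 83.06527582724522 [-18.85969968   0.93404097  15.25645423] [0.0185095  3.00217255 1.19801604] 0.02278210402864547 55.56531527254265
r 0.11231455849442329 ang 84.34540395730158 tangential/radial F -19.06692362491226 -1.3839589748634926
M 3.3162640998994393
```

Call:
step_arm --rows "0 -0.015 0 -0.003 -1;0 -0.015 0 -0.003 -0.4;0 -0.015 0 -0.003 0.2;0 -0.015 0 -0.003 0.4;0 -0.015 0 -0.003 0.4;0 -0.015 -0.1 -0.003 0.4;0 -0.015 -0.3 -0.003 0.4;0 -0.015 -0.5 -0.003 0.4;0 -0.015 -0.7 -0.003 0.4;0 -0.015 -0.7 -0.003 0.4;0 -0.015 -0.7 -0.003 0.4"

```text
t: 19.98
tcp_pos: [0.5973, 0.0033, 0.2777]
ee_rot: [-2.333, -2.104, 0.001]
wrist_force: [0.7, -0.5, -0.9]
finger_gap: 0.0597
finger_force: 0.0
```

```bash
python3 - <<'E'
from h import *
im,ca=grab("wrist","w7");sw()
g=cv2.cvtColor(im,cv2.COLOR_RGB2HSV)
# sleeve: dark blob near predicted position
w=lambda a:np.array([np.cos(np.radians(a)),np.sin(np.radians(a)),0]);o=np.array([.583,-.109,.134])
c=proj(ca,o+w(86)*.1).astype(int);print("pred",c,proj(ca,o))
m=cv2.inRange(g,(0,0,0),(180,255,60));m[270:]=0
n,l,s,ce=cv2.connectedComponentsWithStats(m)
for i in range(1,n):
    if s[i,4]>300:
        v,u=np.where(l==i);P=np.array([ray(ca,a,b,.132)[:2] for a,b in zip(u,v)])*1000
        r=cv2.minAreaRect(P.astype(np.float32));d=np.array(r[0])/1000-o[:2];print(s[i],ce[i],r,"ang",np.degrees(np.arctan2(d[1],d[0])),np.hypot(*d))
E
```

```text
20.025 [0.59693027 0.00334925 0.27684057] yaw 84.1044161397553 [ 0.38658539  0.48649145 -0.1901828 ] [0.05516503 0.0594475  0.01991544] 0.059694097483026134 0.0
r 0.11320957208929479 ang 82.931927882495 tangential/radial F 0.3349742281411058 0.5236507140554849
pred [313 193] [316.72116794 272.62729573]
[297 151  30  26 499] [310.84569138 161.48897796] ((591.7999267578125, 26.429187774658203), (23.57007598876953, 33.159690856933594), 60.31970977783203) ang 86.28225744321588 0.13571478774343826
```

```bash
python3 -c "
from workcell import bot
print(bot.sign_off())"
```

```text
the job is handed in; nothing more can be done
None
```

The lever is seated on the spindle and was swung by its sleeve until the tap came up hard against its open stop. I then let go, left it there and handed the job in at about 20 s; I did not measure the spindle's own angle, and the tray, film roll and bottle were never touched.

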